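Seat a router collet chuck in the tightening stand and latch it

ROBOT

A 6-joint arm with a two-finger parallel gripper is mounted at the origin on a cart in front of the work surface, level with it; the furniture and walls round the work are solid. World frame = base frame: x ahead of the robot, y to its left, z up, the work surface at z = 0. Lengths are in mm, angles in rad, forces in N, time in s.
With the tool pointing down it reaches from about 350 to 875 mm from the base axis. Payload 4.2 kg.
Tool frame: the origin (TCP) lies between the finger pads; the fingertips stand 25 mm ahead of it and the grasp point (between the pads) lies 6 mm ahead of it; z points along the fingers, y is the line along which they close (so a half turn about z gives the same grasp; the last joint's range is limited). The gripper opens to 85 mm and grips with 20 to 120 N. Pads are 22 mm wide; open, the fingers measure 114 mm over their backs; the gripper's body (76 mm by 85 mm) begins 54 mm behind the grasp point. The pads swing forward as they close: fully open they stand 13 mm farther back than shut.
Start: joints at [-1.004, 0.385, 0.008, 0, -1.194, -0.259], TCP at [189.367, -595.6, 256.312] pointing down, gripper open.
Joint ranges: [-3.14, 3.14], [-1.21, 2.06], [-1.07, 1.41], [-3.16, 2.05], [-2.99, -0.16], [-3.1, 3.1]. Speed limits (rad/s): [2.79, 2.79, 3.14, 3.14, 3.14, 3.14].

INTERFACE

Orientations are given as a unit quaternion [x, y, z, w].
In Python, from bench import read_state, get_image, job_done gives the robot as it stands.
- The arm moves only by the tool play_rows, never from a script. Its argument "series" is a list of rows, each a list of 6 numbers: the shift along the world's x, y, z in mm, then the turn, a rotation vector about the world's x, y, z in units of 6 degrees (1.0 is 6 degrees). A call has 1 to 20 rows; each row shifts and turns the commanded pose from where the row before left it; what a row does not reach is not made up. A row lasts 1/12 s, in which the tool goes at most 41.7 mm and 7.16 degrees, less where a joint would pass 70% of its speed; a pose out of reach is approached as far as the arm can. A call is refused whole if a number of a shift passes 41.7 or a number of a turn 1, either way. A call with a gripper value outside its range is refused whole. "gripper" is the opening, from 0 (shut) to 1 (fully open), set as the call begins (left out, the last holds). The fingers move at their own pace and stop on an object; the grip force is fixed at half the most. Time passes only in rows, so rows that do not move let the fingers close. It gives the time, the measured TCP pose, the force, the opening and the grip force at its end, in the units of the state.
- read_state(): the state, without advancing time (a new reading comes with each control period).
- get_image(name): name is "scene" or "top"; returns a dict with "image" (480x640x3 uint8, red, green, blue), "fx", "fy", "cx", "cy" (pixels), "dist_coeffs" ([k1, k2, p1, p2, k3] as OpenCV has them; the pictures are not rectified), "eye" and "rotation" of the camera in the world. Camera axes: x right, y down, z forward; pixel columns grow to the right and rows downward; lengths in mm; the calibration is good to about 2 mm. A picture is of the moment at which its call begins. There is no depth.
- job_done(): hands the job in; it is judged then, once.
The state is a dict: "clock": time; "joints": joint angles; "joint_vel": joint speeds; "joint_efforts": joint torques, N m; "position": TCP position; "ee_rot": TCP orientation; "contact_force": force on the tool from outside, world axes, zero at the start; "wrist_torque": the same for the moment, N m; "gripper_width": finger opening in mm; "grasp_force": force on a finger pad.
Only numpy, scipy, OpenCV 4.12 (cv2) and the standard library are available. Lean on these libraries where they do the work, as an engineer would, in place of code of your own. Each camera call takes 0.05 s, during which the arm holds its last target. There are 200 camera calls.

TASK

The dull cutter is to be changed: take the collet chuck that carries the red cutter out of the wooden tool block and nest it, cutter up, in the tapered socket of the blue tightening stand. Let it rest lightly on the two brass drive keys and turn it until its flange slots drop over them and it sits fully home (the fit is ground, so never force it with more than about 50 N), then let go and swing the red-knobbed latch all the way across so that its nose lies over the flange. Leave the other chuck and everything else on the bench where they are.

Things in the scene. Friction and masses are not known exactly. Their poses are not given: they have to be found in the camera images.
- chuck_grip (a point): Steel collet chuck with a red router cutter standing up out of its dark round clamping nut; loose, 0.4 to 0.6 kg. The point lies on its axis about half-way up the nut (34 mm diameter, 22 mm high: grip it here). Its z axis points up. The nut's top is 12 mm, the cutter's tip 40 mm above the point; below the nut a 30 mm neck, then the flange, whose top is 26 mm below the point.
- chuck: The same chuck; origin on its axis at the underside of its flange, 42 mm below chuck_grip. Flange: 50 mm diameter, 16 mm high, with two slots 16 mm wide cut right through it at its +x and -x sides. Below the origin a 7:24 taper, 31.75 mm diameter at the flange, 18 mm at its end, 46 mm long.
- spare_grip (a point): The second collet chuck, same in shape but with no cutter (nothing stands out of its nut). It stays in the tool block. The point is half-way up its nut.
- tool_block: Light wooden block, 200 x 84 x 56 mm, fixed, origin at the centre of its underside. Two upright holes of 35 mm at x = -50 and +50 mm, in which the chucks hang by their flanges, with about 1.5 mm of play; which chuck is in which hole varies.
- stand: Blue tightening stand, bolted down, 112 x 146 mm base. Origin on the axis of its upright socket, at the underside of the base. The taper bore, open to the top and matching the chuck's taper, ends in a steel drive ring, 67 mm diameter, whose flat top lies at z = 62 mm. Home: slots over the keys, flange flat on the ring, so chuck origin at z = 62 mm.
- socket (a point): Centre of the drive ring's top face; axes as the stand's. Two brass keys, 14 mm wide, 7 mm high, stand on it opposite each other, 19 to 32 mm out, along the x axis turned anticlockwise (from above) by 8 to 72 degrees: the ring is friction-clamped (0.5 Nm) where it was left and this angle is not measured. A chuck on the keys stands 7 mm too high; it drops within about 2 degrees of them.
- latch (a joint): Swing latch: flat lever on an upright pin 52 mm from the socket's axis on the stand's +y side. 0: open, nose to the stand's +x, knob arm to -x; grows clockwise from above; at 1.57 the nose points to the axis and lies over the flange, end stop at 1.60. Starts at 0 to 0.4, stays where left (friction 0.08 Nm). The nose passes 2 mm over a flange that is home and runs against one that is not.
- latch_knob (a point): Centre of the latch's upright red knob: 21 mm diameter, 30 mm high (96 to 126 mm above the bench), 62 mm from the pin.
- spanner: Flat steel C-spanner for the clamping nut, 160 mm long, lying in front of the stand; bystander.
- mallet: Wooden carver's mallet standing on its head at the back, 87 mm diameter, 249 mm high; bystander.

How it is judged (in metres and radians):
On the way:
1. the chuck is fully home in the stand's taper, slots over the keys (z of chuck_grip in the frame of stand below 0.1058 m and horizontal distance between chuck_grip and stand below 0.003 m and angle between chuck_grip's own z axis and vertical below 0.05 rad), for 0.2 s.
At the end, for the whole second after the job is handed in: The chuck with the cutter stands upright and at rest in the stand, fully home on the drive ring (within 2 mm of height and 3 mm of the axis, upright within 3 degrees), slots over the keys; the latch is swung at least to 1.35 rad (all of step 1 and z of chuck_grip in the frame of stand above 0.102 m and value of joint latch above 1.35 rad and linear speed of chuck below 0.01 m/s); the robot touches nothing.
It fails at once if the chuck is pushed against the stand, its keys or its latch with more than 50 N (contact force between chuck and stand above 50 N).
It fails at once if the second chuck is taken out of the block or shifted by more than 15 mm (distance of spare_grip from where it was at the start of the episode above 0.015 m).
It fails at once if a bystander is shifted by more than 30 mm (distance of any of spanner, mallet from where it was at the start of the episode above 0.03 m).
It also fails if it takes over 67 s, if anything falls off the work surface, if the arm or the gripper's body presses on something with over 40 N, if the wrist force passes 120 N, or if a joint passes its speed limit or range.

## Working session

There is one attempt and no reset: what is moved stays moved. The work goes in short steps, Python scripts to look and compute and a tool call to move; the robot and the scene stay as the last step left them, time stands still between calls to the robot, and variables do not carry over. Pictures are saved under pics/ and viewed, at most 10 in all, crops included, and the job is handed in when it is done.

Besides the shell and the picture viewer there is one more tool, called after ">>>" in YAML: its name, and indented under it one key for each argument. play_rows: Moves the arm, as the interface text tells. Its arguments: {"type":"object","properties":{"series":{"type":"array","items":{"type":"array","items":{"type":"number"}}},"gripper":{"type":"number"}},"required":["series"]}

```bash
mkdir -p pics; cat > h.py <<'E'
import numpy as np,cv2
from bench import read_state,get_image,job_done
def grab(name,fn):
    d=get_image(name); im=np.ascontiguousarray(d["image"]); cv2.imwrite(fn,im[:,:,::-1]); np.save(fn[:-3]+"npy",d,allow_pickle=True); return d
def load(fn): return np.load(fn,allow_pickle=True).item()
def K(d): return np.array([[d["fx"],0,d["cx"]],[0,d["fy"],d["cy"]],[0,0,1]])
def ray(d,p):
    q=cv2.undistortPoints(np.array([[p]],float),K(d),np.array(d["dist_coeffs"],float))[0,0]
    v=np.array(d["rotation"])@[q[0],q[1],1]; return np.array(d["eye"],float),v/np.linalg.norm(v)
def onz(d,p,z):
    e,v=ray(d,p); return e+v*(z-e[2])/v[2]
def tri(*dp):
    A=0;b=0
    for d,p in dp:
        e,v=ray(d,p); M=np.eye(3)-np.outer(v,v); A=A+M; b=b+M@e
    x=np.linalg.solve(A,b); return x,[np.linalg.norm(np.cross(x-ray(d,p)[0],ray(d,p)[1])) for d,p in dp]
def proj(d,X):
    R=np.array(d["rotation"]); r=cv2.Rodrigues(R.T)[0]; t=-R.T@np.array(d["eye"],float)
    return cv2.projectPoints(np.array(X,float).reshape(-1,1,3),r,t,K(d),np.array(d["dist_coeffs"],float))[0][:,0]
E
python3 - <<'E'
from h import *
for n in("scene","top"):
    d=grab(n,f"pics/{n}0.png"); print(n,d["eye"],np.round(d["rotation"],3).tolist(),d["fx"],d["cx"],d["cy"],d["dist_coeffs"])
print(read_state())
E
```

```text
scene [121.20256228 730.47409905 934.38134344] [-0.236, 0.883, -0.393, 0.105] 558.9014966200518 320.58170247182136 249.32954868053 [-0.1143557  0.         0.         0.         0.       ]
top [516.9613869  -65.24798648 984.60191357] [0.714, -0.699, 0.033, -0.022] 480.2237257447952 314.0150201726491 237.26928697290742 [0.00945892 0.         0.         0.         0.        ]
{'clock': 0.1, 'joints': array([-1.00438645e+00,  3.85476505e-01,  6.78517642e-03, -4.48136767e-04,
       -1.19400238e+00, -2.58596610e-01]), 'joint_vel': array([-3.07516905e-04, -3.56251991e-03,  3.04360226e-03,  1.57761926e-05,
       -9.76217030e-04,  1.29637209e-03]), 'joint_efforts': array([-5.01441300e-04, -3.93319094e+01,  1.88930279e+01,  4.19790253e+00,
       -2.54281753e-03,  1.13831675e-05]), 'position': array([ 189.24023054, -595.17308868,  255.33975929]), 'ee_rot': array([-1.53218012e-01,  9.88191934e-01,  9.52609767e-04, -1.89531325e-04]), 'contact_force': array([ 0.07637483, -0.31025615,  0.48319457]), 'wrist_torque': array([-0.03153241,  0.03454843,  0.03971106]), 'grasp_force': 0.0, 'gripper_width': 85.15056754350769}
```

View pics/scene0.png

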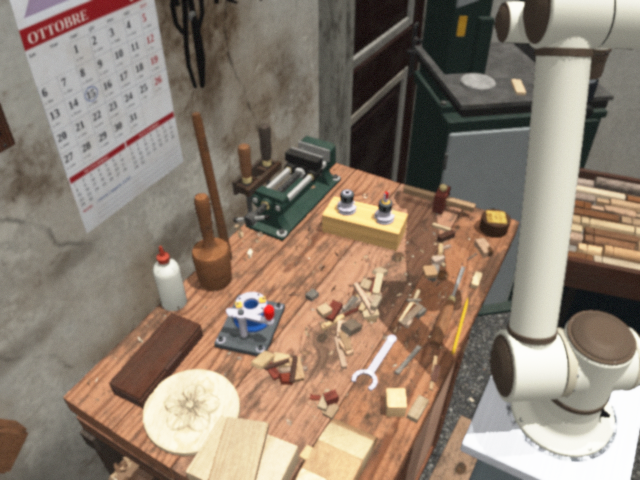

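View pics/top0.png

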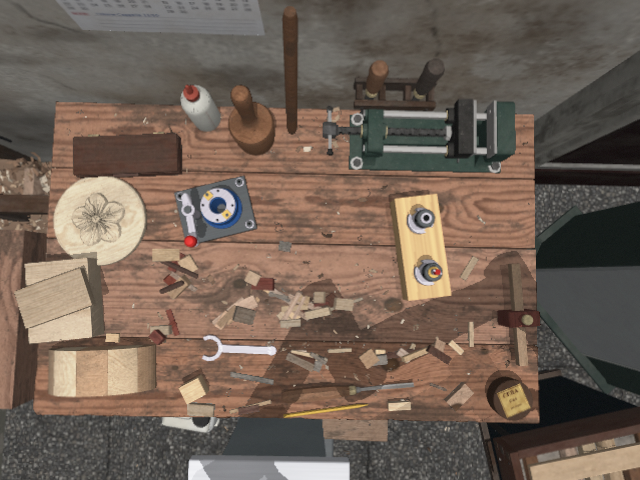

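The scene and top views show the tool block at top (423,246). The red-cutter chuck is at (430,271), the spare at (423,218), the stand at (219,206) and the latch knob at (190,241). I'll zoom in on both.

```bash
python3 - <<'E'
import cv2,numpy as np
t=cv2.imread("pics/top0.png");s=cv2.imread("pics/scene0.png")
f=lambda im,x,y,w,h:cv2.resize(im[y:y+h,x:x+w],(400,300),interpolation=cv2.INTER_CUBIC)
o=np.vstack([np.hstack([f(t,170,170,100,75),f(t,380,225,100,75)]),np.hstack([f(s,210,280,100,75),f(s,315,180,100,75)])])
cv2.imwrite("pics/z0.png",o)
E
```

```text
(no output)
```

View pics/z0.png

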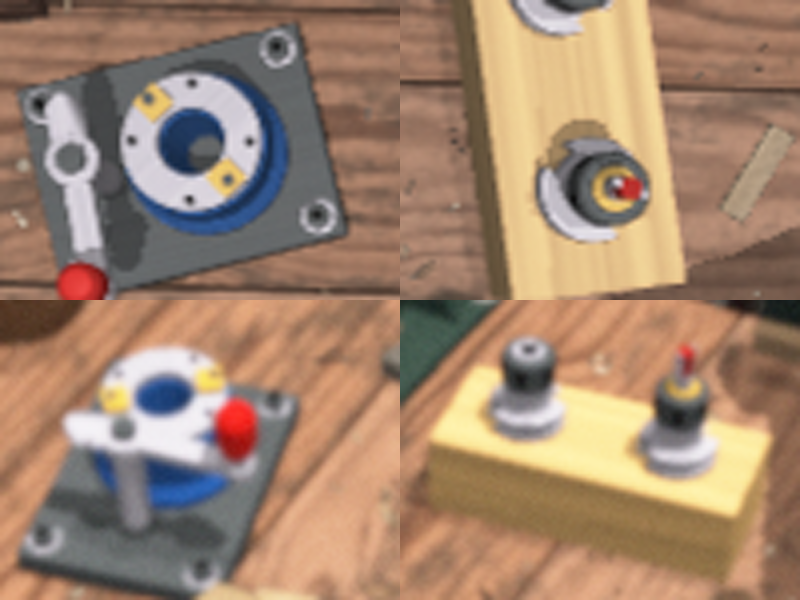

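```bash
python3 - <<'E'
from h import *
t=load("pics/top0.npy");s=load("pics/scene0.npy")
P=dict(ring=((218.75,205.5),(250.5,303.75)),k1=((208.25,195.75),(239.2,304.8)),k2=((227,215),(262.7,300)),pin=((187.5,209.25),(240.7,312)),knob=((190.5,241.2),(269.2,312.5)),nuttop=((434.2,271.7),(385.7,201.2)),tip=((437.5,271.7),(386.5,192)))
for k,(a,b) in P.items():
    x,e=tri((t,a),(s,b)); print(k,x.round(1),np.round(e,1))
for n,a,z in[("ring",(218.75,205.5),62),("k1",(208.25,195.75),69),("k2",(227,215),69),("k1b",(239.2,304.8),69),]:
    print(n,onz(t if n!="k1b" else s,a,z).round(1))
# base edges in top: bolts
for p in[(40,104),(278,46),(318,214)]: print("bolt",onz(t,(p[0]/4+170,p[1]/4+170),14).round(1))
E
```

```text
Traceback (most recent call last):
  File "h.py", line 15, in tri
    e,v=ray(d,p); M=np.eye(3)-np.outer(v,v); A=A+M; b=b+M@e
        ~~~^^^^^
  File "h.py", line 9, in ray
    v=np.array(d["rotation"])@[q[0],q[1],1]; return np.array(d["eye"],float),v/np.linalg.norm(v)
      ~~~~~~~~~~~~~~~~~~~~~~~^~~~~~~~~~~~~~
ValueError: matmul: Input operand 1 has a mismatch in its core dimension 0, with gufunc signature (n?,k),(k,m?)->(n?,m?) (size 3 is different from 4)
```

```bash
sed -i 's/np.array(d\["rotation"\])/Rot.from_quat(d["rotation"]).as_matrix()/; 1a from scipy.spatial.transform import Rotation as Rot' h.py; cat > m.py <<'E'
from h import *
t=load("pics/top0.npy");s=load("pics/scene0.npy")
P=dict(ring=((218.75,205.5),(250.5,303.75)),k1=((208.25,195.75),(239.2,304.8)),k2=((227,215),(262.7,300)),pin=((187.5,209.25),(240.7,312)),knob=((190.5,241.2),(269.2,312.5)),nuttop=((434.2,271.7),(385.7,201.2)),tip=((437.5,271.7),(386.5,192)))
for k,(a,b) in P.items():
    x,e=tri((t,a),(s,b)); print(k,x.round(1),np.round(e,1))
for n,a,z in[("ring",(218.75,205.5),62),("k1",(208.25,195.75),69),("k2",(227,215),69),("nut",(434.2,271.7),110)]:
    print(n,onz(t,a,z).round(1))
for p in[(40,104),(278,46),(318,214)]: print("bolt",onz(t,(p[0]/4+170,p[1]/4+170),14).round(1))
E
python3 m.py
```

```text
ring [648.6 107.5  55.9] [1.6 1.6]
k1 [665.1 126.6  62. ] [0.3 0.3]
k2 [629.3  89.7  61.6] [1.2 1.2]
pin [634.6 159.   87.9] [0.4 0.4]
knob [573.2 145.8 108.5] [0. 0.]
nuttop [ 527.6 -299.6  107.5] [0.6 0.6]
tip [ 527.3 -297.7  136.7] [0.5 0.5]
ring [646.3 105.6  62. ]
k1 [663.7 125.   69. ]
k2 [627.4  87.9  69. ]
nut [ 527.  -299.2  110. ]
bolt [670.7 193.5  14. ]
bolt [703.4  74.1  14. ]
bolt [617.8  51.1  14. ]
```

The stereo heights agree with the text: nut top about 108 mm and cutter tip about 137 mm. The stand yaw is about 15°, the keys lie at about 45° in world, and the latch is near 0.05. Next I'll rectify the flange at z=72 and the ring at z=62/69 to read the slot angle and refine the centres.

```bash
cat > rect.py <<'E'
from h import *
def rect(d,c,z,half=36,n=390):
    # image right=+x world... rows down = -y
    g=np.linspace(-half,half,n); X,Y=np.meshgrid(c[0]+g,c[1]-g)
    uv=proj(d,np.stack([X,Y,np.full_like(X,z)],-1)).astype(np.float32).reshape(n,n,2)
    return cv2.remap(np.ascontiguousarray(d["image"])[:,:,::-1].copy(),uv[...,0],uv[...,1],cv2.INTER_CUBIC)
def circ(im,r,half=36,col=(0,255,0)):
    n=im.shape[0]; cv2.circle(im,(n//2,n//2),int(r*n/2/half),col,1)
E
sed -i 's/def proj/def proj/' h.py
cat > r0.py <<'E'
from rect import *
t=load("pics/top0.npy");s=load("pics/scene0.npy")
C=(527.3,-299.3);R=(646.8,106.2)
a=rect(t,C,72);b=rect(s,C,72);c=rect(t,R,62);e=rect(s,R,62)
for i in(a,b):circ(i,25);circ(i,17)
for i in(c,e):circ(i,33.5)
cv2.imwrite("pics/r0.png",cv2.resize(np.vstack([np.hstack([a,b]),np.hstack([c,e])]),(600,600)))
E
python3 r0.py
```

```text
(no output)
```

View pics/r0.png

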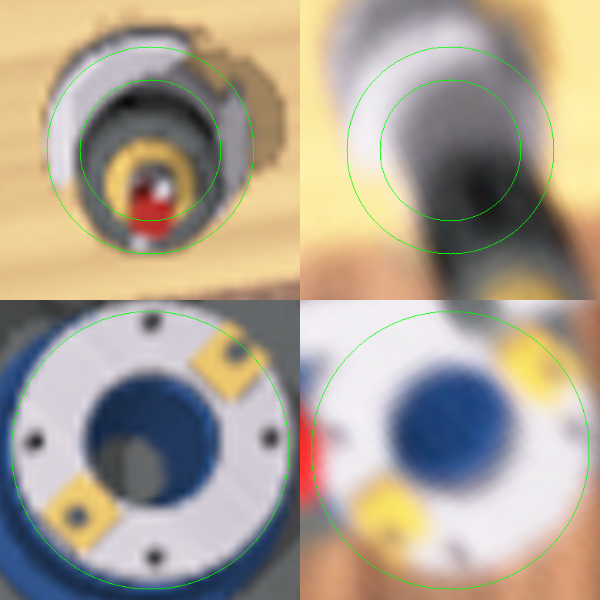

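Top-down at z=72, the flange circle fits a chuck axis of about (527.3,-299). One slot opens at (205,68), about 45–50° in world. The ring circle fits (646.5,106) and the keys lie at about 45°. I'll move over the chuck.

>>> play_rows:
  series:
    - [28,24.7,-3,0,0,0]
    - [28,24.7,-3,0,0,0]
    - [28,24.7,-3,0,0,0]
    - [28,24.7,-3,0,0,0]
    - [28,24.7,-3,0,0,0]
    - [28,24.7,-3,0,0,0]
    - [28,24.7,-3,0,0,0]
    - [28,24.7,-3,0,0,0]
    - [28,24.7,-3,0,0,0]
    - [28,24.7,-3,0,0,0]
    - [28,24.7,-3,0,0,0]
    - [30,24.7,-3,0,0,0]
    - [0,0,-10,0,0,0]
    - [0,0,0,0,0,0]
    - [0,0,0,0,0,0]
    - [0,0,0,0,0,0]
  gripper: 1

```text
clock: 1.43
position: [526.7, -299.8, 210.4]
ee_rot: [-0.153, 0.988, 0.0, -0.0]
contact_force: [0.3, -0.5, 0.4]
gripper_width: 85.3
grasp_force: 0.0
```

>>> play_rows:
  series:
    - [0,0,-20,0,0,0]
    - [0,0,-20,0,0,0]
    - [0,0,-20,0,0,0]
    - [0,0,-20,0,0,0]
    - [0,0,-14,0,0,0]
    - [0,0,-10,0,0,0]
    - [0,0,0,0,0,0]
    - [0,0,0,0,0,0]

```text
clock: 2.1
position: [527.1, -300.0, 106.7]
ee_rot: [-0.153, 0.988, -0.0, 0.0]
contact_force: [-0.7, -0.6, 0.5]
gripper_width: 85.1
grasp_force: 0.0
```

>>> play_rows:
  series:
    - [0,0,0,0,0,0]
    - [0,0,0,0,0,0]
    - [0,0,0,0,0,0]
    - [0,0,0,0,0,0]
  gripper: 0.44

```text
clock: 2.43
position: [527.7, -299.3, 107.2]
ee_rot: [-0.153, 0.988, -0.0, 0.001]
contact_force: [0.5, -0.4, -1.2]
gripper_width: 38.7
grasp_force: 0.0
```

>>> play_rows:
  series:
    - [0,0,0,0,0,0]
    - [0,0,0,0,0,0]
    - [0,0,0,0,0,0]
    - [0,0,0,0,0,0]
    - [0,0,0,0,0,0]
    - [0,0,0,0,0,0]
  gripper: 0.2

```text
clock: 2.93
position: [527.5, -298.9, 107.2]
ee_rot: [-0.154, 0.988, -0.0, 0.0]
contact_force: [-1.5, 4.7, 5.9]
gripper_width: 32.4
grasp_force: 59.7
```

>>> play_rows:
  series:
    - [0,0,0,0,0,0]
    - [0,0,0,0,0,0]
    - [0,0,0,0,0,1]
    - [0,0,0,0,0,1]
    - [0,0,0,0,0,1]
    - [0,0,0,0,0,1]
    - [0,0,0,0,0,1]
    - [0,0,0,0,0,1]
    - [0,0,0,0,0,1]
    - [0,0,0,0,0,1]
    - [0,0,0,0,0,1]
    - [0,0,0,0,0,1]
    - [0,0,0,0,0,1]
    - [0,0,0,0,0,1]
    - [0,0,0,0,0,1]
    - [0,0,0,0,0,1]
    - [0,0,0,0,0,1]
    - [0,0,0,0,0,0]
  gripper: 0.55

```text
clock: 4.43
position: [527.3, -299.3, 105.9]
ee_rot: [0.808, -0.59, -0.0, 0.0]
contact_force: [-0.1, 0.9, 0.5]
gripper_width: 47.3
grasp_force: 0.0
```

>>> play_rows:
  series:
    - [0,0,0,0,0,0]
    - [0,0,0,0,0,0]
    - [0,0,0,0,0,0]
    - [0,0,0,0,0,0]
    - [0,0,0,0,0,0]
    - [0,0,0,0,0,0]
  gripper: 0.2

```text
clock: 4.93
position: [528.0, -299.2, 106.5]
ee_rot: [0.807, -0.59, 0.001, -0.0]
contact_force: [2.9, 1.2, 0.2]
gripper_width: 32.3
grasp_force: 59.4
```

```bash
python3 - <<'E'
from h import *
d=grab("scene","pics/s1.png")
im=cv2.imread("pics/s1.png")[130:270,300:480]; cv2.imwrite("pics/s1c.png",cv2.resize(im,None,fx=4,fy=4,interpolation=cv2.INTER_CUBIC))
s=read_state();print({k:np.round(s[k],3) for k in("position","contact_force","wrist_torque","joints","ee_rot")})
E
```

```text
{'position': array([ 528.005, -299.235,  106.505]), 'contact_force': array([2.934, 1.163, 0.445]), 'wrist_torque': array([ 0.312, -0.794,  0.022]), 'joints': array([-0.249,  0.495, -0.226, -0.   , -0.848,  0.557]), 'ee_rot': array([ 0.807, -0.59 ,  0.001, -0.   ])}
```

View pics/s1c.png

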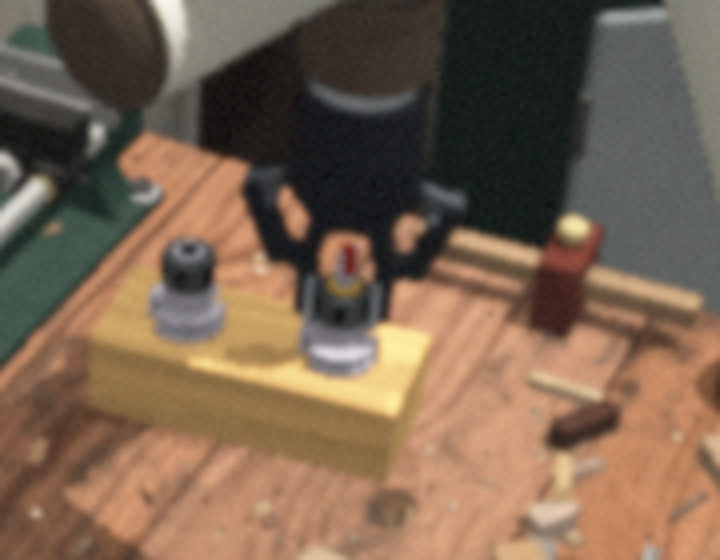

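The grip is good: the nut measures 32 mm in both directions, so it is centred in the gripper. I'll lift and carry it to the stand.

>>> play_rows:
  series:
    - [0,0,5,0,0,0]
    - [0,0,10,0,0,0]
    - [0,0,15,0,0,0]
    - [0,0,20,0,0,0]
    - [0,0,20,0,0,0]
    - [0,0,15,0,0,0]
    - [0,0,10,0,0,0]
    - [0,0,0,0,0,0]
    - [0,0,0,0,0,0]

```text
clock: 5.73
position: [526.6, -299.0, 201.0]
ee_rot: [0.807, -0.591, -0.001, -0.0]
contact_force: [0.7, 0.5, -5.0]
gripper_width: 32.3
grasp_force: 60.3
```

>>> play_rows:
  series:
    - [3,10,0,0,0,0]
    - [6,20,0,0,0,0]
    - [9,30,0,0,0,0]
    - [10,35,0,0,0,0]
    - [10,35,0,0,0,0]
    - [10,35,0,0,0,0]
    - [10,35,0,0,0,0]
    - [10,35,0,0,0,0]
    - [10,35,0,0,0,0]
    - [10,35,0,0,0,0]
    - [10,35,0,0,0,0]
    - [9,30,0,0,0,0]
    - [6,20,0,0,0,0]
    - [3.5,10,0,0,0,0]
    - [2,5,0,0,0,0]
    - [0,0,0,0,0,0]
    - [0,0,0,0,0,0]
    - [0,0,0,0,0,0]

```text
clock: 7.23
position: [645.3, 104.5, 201.0]
ee_rot: [0.807, -0.591, -0.0, 0.001]
contact_force: [-0.1, -0.5, -3.7]
gripper_width: 32.7
grasp_force: 60.3
```

```bash
python3 - <<'E'
from h import *
s=read_state();print({k:np.round(s[k],3) for k in("clock","position","contact_force","wrist_torque","joints","ee_rot","gripper_width")})
d=grab("scene","pics/s2.png");e=grab("top","pics/t2.png")
im=cv2.imread("pics/s2.png")[220:340,180:340]; it=cv2.imread("pics/t2.png")[150:270,150:310]
f=lambda i:cv2.resize(i,None,fx=4,fy=4,interpolation=cv2.INTER_CUBIC)[:,:400+240]
cv2.imwrite("pics/s2c.png",cv2.resize(f(im),None,fx=1.25,fy=1.25))
E
```

```text
{'clock': np.float64(7.233), 'position': array([645.334, 104.492, 200.975]), 'contact_force': array([-0.144, -0.519, -3.676]), 'wrist_torque': array([0.001, 0.03 , 0.033]), 'joints': array([ 0.407,  0.473,  0.007,  0.   , -1.106, -0.101]), 'ee_rot': array([ 0.807, -0.591, -0.   ,  0.001]), 'gripper_width': np.float64(32.661)}
```

View pics/s2c.png

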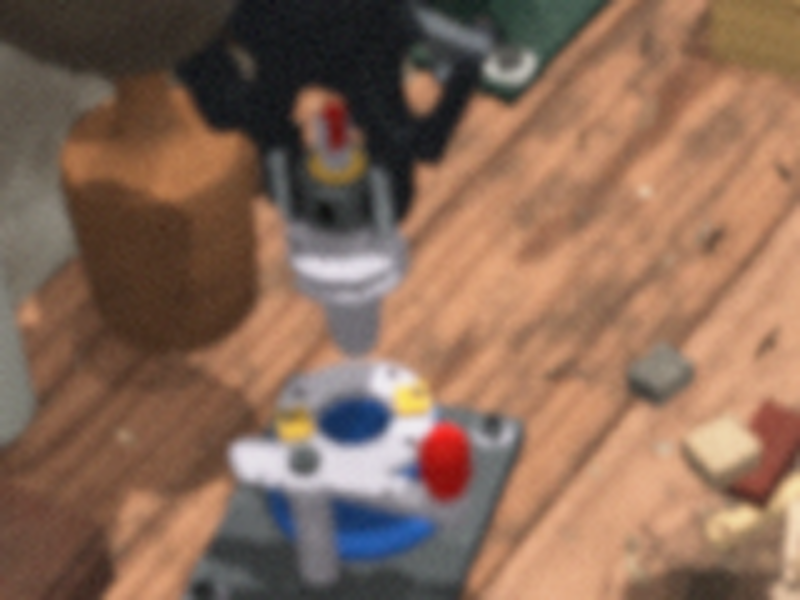

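The chuck hangs over the socket. Its taper end is at crop (358,350), the ring centre at about (355,415) and the cutter tip at (335,103). I'll check these against projections of the tool axis.

```bash
python3 - <<'E'
from h import *
s=load("pics/s2.npy")
f=lambda X:(proj(s,X)-[180,220])*5
x,y=645.3,104.5
print("axis pts z=104.5,150.5(org),166.5,192.5,204.5,232.5\n",f([[x,y,z] for z in(104.5,150.5,166.5,192.5,204.5,232.5)]).round(0).tolist())
print("ring rim+bore pts");a=np.radians([0,90,180,270])
for c in [(645.3,104.5),(646.5,106)]:
  print(c,f([[*c,62]]).round().tolist(),f([[c[0]+33.5*np.cos(i),c[1]+33.5*np.sin(i),62] for i in a]).round().tolist())
  A=np.linspace(0,6.283,200);r=f([[c[0]+33.5*np.cos(i),c[1]+33.5*np.sin(i),62] for i in A]);print("ring bbox",r.min(0).round(),r.max(0).round())
A=np.linspace(0,6.283,200);r=f([[x+25*np.cos(i),y+25*np.sin(i),166.5] for i in A]);print("flange top bbox",r.min(0).round(),r.max(0).round())
E
```

```text
axis pts z=104.5,150.5(org),166.5,192.5,204.5,232.5
 [[357.0, 338.0], [347.0, 258.0], [344.0, 230.0], [338.0, 182.0], [336.0, 159.0], [329.0, 105.0]]
ring rim+bore pts
(645.3, 104.5) [[365.0, 408.0]] [[301.0, 379.0], [319.0, 459.0], [431.0, 438.0], [410.0, 358.0]]
ring bbox [286. 351.] [444. 467.]
(646.5, 106) [[361.0, 409.0]] [[297.0, 380.0], [315.0, 461.0], [427.0, 439.0], [406.0, 360.0]]
ring bbox [282. 352.] [440. 469.]
flange top bbox [281. 187.] [407. 274.]
```

>>> play_rows:
  series:
    - [1,2,0,0,0,0]
    - [0.5,0.5,-15,0,0,0]
    - [0,0,-15,0,0,0]
    - [0,0,-15,0,0,0]
    - [0,0,-10,0,0,0]
    - [0,0,-6,0,0,0]
    - [0,0,-3,0,0,0]
    - [0,0,0,0,0,0]
    - [0,0,0,0,0,0]

```text
clock: 8.08
position: [647.9, 108.3, 138.1]
ee_rot: [0.807, -0.59, 0.001, -0.0]
contact_force: [-0.0, 1.2, -4.6]
gripper_width: 32.1
grasp_force: 60.5
```

>>> play_rows:
  series:
    - [0,0,-2,0,0,0]
    - [0,0,-2,0,0,0]
    - [0,0,0,0,0,0]

```text
clock: 8.33
position: [647.3, 108.3, 133.3]
ee_rot: [0.807, -0.59, -0.0, -0.0]
contact_force: [-0.6, 0.0, -4.7]
gripper_width: 32.3
grasp_force: 60.5
```

>>> play_rows:
  series:
    - [0,0,-2,0,0,0]
    - [0,0,-2,0,0,0]
    - [0,0,0,0,0,0]

```text
clock: 8.58
position: [647.1, 108.2, 128.8]
ee_rot: [0.807, -0.59, -0.0, 0.0]
contact_force: [0.0, 1.1, -4.1]
gripper_width: 32.3
grasp_force: 60.5
```

>>> play_rows:
  series:
    - [0,0,-1,0,0,0]
    - [0,0,-1,0,0,0]
    - [0,0,0,0,0,0]

```text
clock: 8.83
position: [647.3, 108.3, 127.0]
ee_rot: [0.807, -0.59, -0.0, 0.0]
contact_force: [-0.1, 0.2, -5.1]
gripper_width: 32.1
grasp_force: 60.5
```

>>> play_rows:
  series:
    - [0,0,-1,0,0,0]
    - [0,0,-1,0,0,0]
    - [0,0,0,0,0,0]

```text
clock: 9.08
position: [647.2, 108.3, 125.0]
ee_rot: [0.807, -0.59, -0.0, 0.0]
contact_force: [-0.3, -0.0, -4.5]
gripper_width: 32.5
grasp_force: 60.5
```

>>> play_rows:
  series:
    - [0,0,-1,0,0,0]
    - [0,0,-1,0,0,0]
    - [0,0,0,0,0,0]

```text
clock: 9.33
position: [647.2, 108.2, 123.0]
ee_rot: [0.807, -0.59, -0.0, 0.0]
contact_force: [-0.5, 0.3, -4.8]
gripper_width: 32.3
grasp_force: 60.5
```

>>> play_rows:
  series:
    - [0,0,-1,0,0,0]
    - [0,0,0,0,0,0]
    - [0,0,0,0,0,0]

```text
clock: 9.58
position: [647.3, 108.3, 122.2]
ee_rot: [0.807, -0.59, -0.0, 0.0]
contact_force: [0.4, 0.4, -5.3]
gripper_width: 32.1
grasp_force: 60.5
```

>>> play_rows:
  series:
    - [0,0,-1,0,0,0]
    - [0,0,0,0,0,0]
    - [0,0,0,0,0,0]

```text
clock: 9.83
position: [647.3, 108.3, 121.2]
ee_rot: [0.807, -0.59, -0.0, 0.0]
contact_force: [0.5, 0.1, -4.8]
gripper_width: 32.6
grasp_force: 60.5
```

>>> play_rows:
  series:
    - [0,0,-0.7,0,0,0]
    - [0,0,0,0,0,0]
    - [0,0,0,0,0,0]

```text
clock: 10.08
position: [647.3, 108.3, 120.6]
ee_rot: [0.807, -0.59, -0.0, 0.0]
contact_force: [0.1, 0.0, -4.0]
gripper_width: 32.4
grasp_force: 60.5
```

>>> play_rows:
  series:
    - [0,0,-0.7,0,0,0]
    - [0,0,0,0,0,0]
    - [0,0,0,0,0,0]

```text
clock: 10.33
position: [647.3, 108.3, 119.8]
ee_rot: [0.807, -0.59, -0.0, 0.0]
contact_force: [0.5, -0.2, -3.9]
gripper_width: 32.5
grasp_force: 60.5
```

>>> play_rows:
  series:
    - [0,0,-0.7,0,0,0]
    - [0,0,0,0,0,0]
    - [0,0,0,0,0,0]

```text
clock: 10.58
position: [647.3, 108.3, 119.1]
ee_rot: [0.807, -0.59, -0.0, 0.0]
contact_force: [0.7, -0.3, -5.1]
gripper_width: 32.5
grasp_force: 60.5
```

>>> play_rows:
  series:
    - [0,0,-0.5,0,0,0]
    - [0,0,0,0,0,0]
    - [0,0,0,0,0,0]

```text
clock: 10.83
position: [647.4, 108.3, 118.7]
ee_rot: [0.807, -0.59, -0.0, 0.0]
contact_force: [-0.1, 0.1, -5.0]
gripper_width: 31.8
grasp_force: 60.5
```

>>> play_rows:
  series:
    - [0,0,-0.5,0,0,0]
    - [0,0,0,0,0,0]
    - [0,0,0,0,0,0]

```text
clock: 11.08
position: [647.4, 108.3, 118.2]
ee_rot: [0.807, -0.59, 0.0, -0.0]
contact_force: [0.2, -0.2, -5.6]
gripper_width: 32.3
grasp_force: 60.5
```

>>> play_rows:
  series:
    - [0,0,-0.5,0,0,0]
    - [0,0,0,0,0,0]
    - [0,0,0,0,0,0]

```text
clock: 11.33
position: [647.4, 108.3, 117.7]
ee_rot: [0.807, -0.59, 0.0, 0.0]
contact_force: [0.5, 0.7, -4.1]
gripper_width: 32.4
grasp_force: 60.5
```

>>> play_rows:
  series:
    - [0,0,-0.5,0,0,0]
    - [0,0,0,0,0,0]
    - [0,0,0,0,0,0]

```text
clock: 11.58
position: [647.4, 108.3, 117.2]
ee_rot: [0.807, -0.59, 0.0, 0.0]
contact_force: [0.7, -0.5, -4.1]
gripper_width: 32.5
grasp_force: 60.5
```

>>> play_rows:
  series:
    - [0,0,-0.5,0,0,0]
    - [0,0,0,0,0,0]
    - [0,0,0,0,0,0]

```text
clock: 11.83
position: [647.4, 108.3, 116.7]
ee_rot: [0.807, -0.59, 0.0, -0.0]
contact_force: [0.5, -0.5, -5.0]
gripper_width: 32.4
grasp_force: 60.5
```

>>> play_rows:
  series:
    - [0,0,-0.5,0,0,0]
    - [0,0,0,0,0,0]
    - [0,0,0,0,0,0]

```text
clock: 12.08
position: [647.4, 108.3, 116.2]
ee_rot: [0.807, -0.59, 0.0, -0.0]
contact_force: [1.0, -0.1, -4.8]
gripper_width: 32.4
grasp_force: 60.5
```

>>> play_rows:
  series:
    - [0,0,-0.5,0,0,0]
    - [0,0,0,0,0,0]
    - [0,0,0,0,0,0]

```text
clock: 12.33
position: [647.5, 108.3, 115.7]
ee_rot: [0.807, -0.59, 0.0, -0.0]
contact_force: [0.9, -0.3, -5.2]
gripper_width: 32.3
grasp_force: 60.5
```

>>> play_rows:
  series:
    - [0,0,-0.5,0,0,0]
    - [0,0,0,0,0,0]
    - [0,0,0,0,0,0]

```text
clock: 12.58
position: [647.5, 108.4, 115.3]
ee_rot: [0.807, -0.59, 0.0, -0.0]
contact_force: [1.2, 1.0, -4.7]
gripper_width: 32.2
grasp_force: 60.5
```

```bash
python3 - <<'E'
from h import *
s=read_state();print({k:np.round(s[k],3) for k in("clock","position","contact_force","wrist_torque")})
d=grab("scene","pics/s3.png")
im=cv2.imread("pics/s3.png")[250:350,200:310]
cv2.imwrite("pics/s3c.png",cv2.resize(im,None,fx=6,fy=6,interpolation=cv2.INTER_CUBIC))
E
```

```text
{'clock': np.float64(12.583), 'position': array([647.513, 108.385, 115.283]), 'contact_force': array([ 1.155,  0.98 , -4.673]), 'wrist_torque': array([ 0.072, -0.194, -0.055])}
```

View pics/s3c.png

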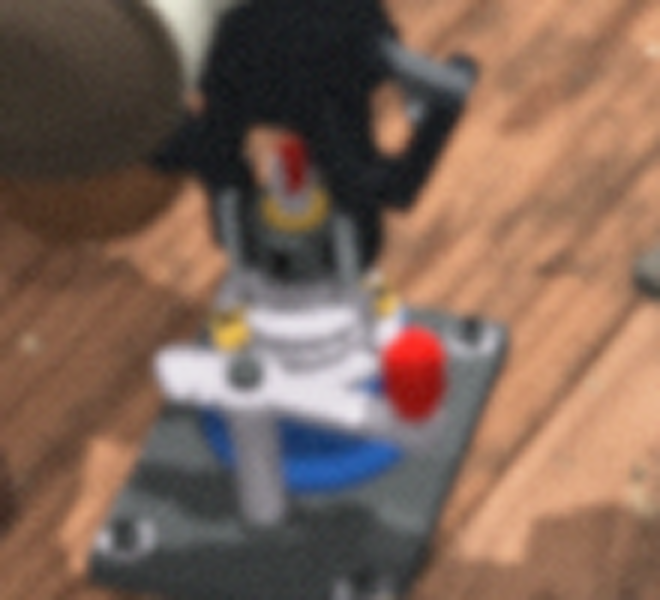

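The flange is already down between the two brass keys, visible at (230,328) and (385,300), with almost no force. The slots are entering the keys, so I'll keep easing it down.

>>> play_rows:
  series:
    - [0.2,0,-0.5,0,0,0]
    - [0,0,0,0,0,0]
    - [0,0,0,0,0,0]

```text
clock: 12.88
position: [647.6, 108.4, 114.7]
ee_rot: [0.807, -0.59, 0.0, -0.0]
contact_force: [0.7, 0.6, -3.6]
gripper_width: 32.3
grasp_force: 60.5
```

>>> play_rows:
  series:
    - [0,0,-0.5,0,0,0]
    - [0,0,0,0,0,0]
    - [0,0,0,0,0,0]

```text
clock: 13.13
position: [647.7, 108.4, 114.3]
ee_rot: [0.807, -0.59, 0.0, -0.0]
contact_force: [0.5, 0.2, -3.4]
gripper_width: 32.4
grasp_force: 60.5
```

>>> play_rows:
  series:
    - [0,0,-0.5,0,0,0]
    - [0,0,0,0,0,0]
    - [0,0,0,0,0,0]

```text
clock: 13.38
position: [647.7, 108.4, 113.8]
ee_rot: [0.807, -0.59, 0.0, -0.0]
contact_force: [1.3, 0.6, -4.2]
gripper_width: 32.5
grasp_force: 60.5
```

>>> play_rows:
  series:
    - [0,0,-0.5,0,0,0]
    - [0,0,0,0,0,0]
    - [0,0,0,0,0,0]

```text
clock: 13.63
position: [647.8, 108.4, 113.3]
ee_rot: [0.807, -0.59, 0.0, -0.0]
contact_force: [0.2, 1.1, -3.4]
gripper_width: 32.3
grasp_force: 60.5
```

>>> play_rows:
  series:
    - [0,0,-0.5,0,0,0]
    - [0,0,0,0,0,0]
    - [0,0,0,0,0,0]

```text
clock: 13.88
position: [647.8, 108.4, 112.8]
ee_rot: [0.807, -0.59, 0.0, -0.0]
contact_force: [1.9, 2.0, -3.0]
gripper_width: 32.3
grasp_force: 60.5
```

>>> play_rows:
  series:
    - [0,0,-0.4,0,0,0]
    - [0,0,0,0,0,0]
    - [0,0,0,0,0,0]

```text
clock: 14.13
position: [647.8, 108.4, 112.6]
ee_rot: [0.807, -0.59, 0.0, -0.0]
contact_force: [0.7, 1.0, -2.5]
gripper_width: 32.1
grasp_force: 60.5
```

>>> play_rows:
  series:
    - [0,0,-0.4,0,0,0]
    - [0,0,0,0,0,0]
    - [0,0,0,0,0,0]

```text
clock: 14.38
position: [647.9, 108.4, 112.5]
ee_rot: [0.807, -0.59, 0.0, -0.0]
contact_force: [1.1, 2.4, 1.0]
gripper_width: 32.1
grasp_force: 60.7
```

Contact came at TCP z=112.5, exactly the predicted home height. I'll release and lift.

>>> play_rows:
  series:
    - [0,0,0,0,0,0]
    - [0,0,0,0,0,0]
    - [0,0,0,0,0,0]
    - [0,0,0,0,0,0]
    - [0,0,5,0,0,0]
    - [0,0,10,0,0,0]
    - [0,0,20,0,0,0]
    - [0,0,25,0,0,0]
    - [0,0,25,0,0,0]
    - [0,0,15,0,0,0]
    - [0,0,0,0,0,0]
  gripper: 0.65

```text
clock: 15.3
position: [649.8, 108.7, 218.0]
ee_rot: [0.807, -0.59, 0.003, -0.004]
contact_force: [0.9, -0.4, 0.9]
gripper_width: 55.4
grasp_force: 0.0
```

>>> play_rows:
  series:
    - [-20,0,0,0,0,0]
    - [-35,0,0,0,0,0]
    - [-35,0,0,0,0,0]
    - [-35,0,0,0,0,0]
    - [-35,0,0,0,0,0]
    - [-20,0,0,0,0,0]
    - [0,0,0,0,0,0]
  gripper: 0

```text
clock: 15.88
position: [463.4, 107.4, 212.2]
ee_rot: [0.807, -0.59, -0.001, 0.001]
contact_force: [-0.0, -0.2, -0.2]
gripper_width: 0.2
grasp_force: 0.0
```

```bash
python3 - <<'E'
from h import *
s=read_state();print({k:np.round(s[k],3) for k in("clock","position","contact_force","gripper_width","ee_rot")})
d=grab("scene","pics/s4.png");e=grab("top","pics/t4.png")
f=lambda i:cv2.resize(i,None,fx=5,fy=5,interpolation=cv2.INTER_CUBIC)
cv2.imwrite("pics/s4c.png",np.hstack([f(cv2.imread("pics/s4.png")[260:350,210:290]),f(cv2.imread("pics/t4.png")[165:255,175:255])]))
for c in[(646.5,106),(648,108.4)]:print("flange-top centre / nut top in crops",((proj(d,[[*c,78],[*c,116],[*c,144]])-[210,260])*5).round().tolist(),((proj(e,[[*c,78],[*c,116],[*c,144]])-[175,165])*5+[400,0]).round().tolist())
E
```

```text
{'clock': np.float64(15.883), 'position': array([463.432, 107.363, 212.177]), 'contact_force': array([-0.041, -0.163, -0.171]), 'gripper_width': np.float64(0.181), 'ee_rot': array([ 0.807, -0.59 , -0.001,  0.001])}
flange-top centre / nut top in crops [[208.0, 183.0], [200.0, 120.0], [194.0, 71.0]] [[610.0, 196.0], [591.0, 181.0], [576.0, 169.0]]
flange-top centre / nut top in crops [[202.0, 186.0], [194.0, 122.0], [188.0, 73.0]] [[604.0, 192.0], [584.0, 176.0], [569.0, 164.0]]
```

View pics/s4c.png

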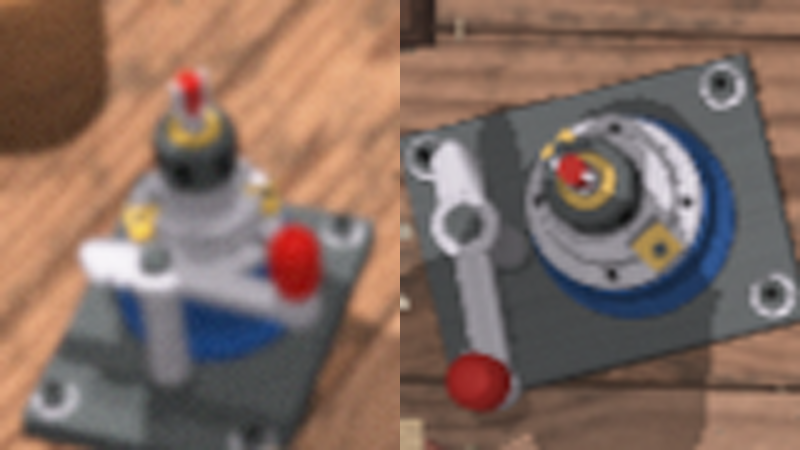

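Both views show the chuck seated with the keys in its slots: the cutter tip is at (190,72), where projection puts it at home height. Next I'll straddle the latch knob, with fingers along its tangent, and swing it.

>>> play_rows:
  series:
    - [10,3,0,0,0,1]
    - [10,3,0,0,0,1]
    - [10,3,0,0,0,1]
    - [10,3,0,0,0,1]
    - [10,3,0,0,0,1]
    - [10,3,0,0,0,1]
    - [10,4,0,0,0,1]
    - [10,4,0,0,0,1]
    - [10,4,0,0,0,1]
    - [10,4,0,0,0,1]
    - [9.5,4,0,0,0,1]
    - [0,0,0,0,0,1]
    - [0,0,0,0,0,1]
    - [0,0,0,0,0,1]
    - [0,0,-15,0,0,0]
    - [0,0,-10,0,0,0]
    - [0,0,0,0,0,0]
    - [0,0,0,0,0,0]
  gripper: 0.5

```text
clock: 17.48
position: [577.3, 146.0, 185.7]
ee_rot: [0.995, 0.101, -0.001, 0.001]
contact_force: [-0.0, 0.9, 1.3]
gripper_width: 42.7
grasp_force: 0.0
```

>>> play_rows:
  series:
    - [0,0,-15,0,0,0]
    - [0,0,-15,0,0,0]
    - [0,0,-10,0,0,0]
    - [0,0,-10,0,0,0]
    - [0,0,-5,0,0,0]
    - [0,0,-5,0,0,0]
    - [0,0,0,0,0,0]
    - [0,0,0,0,0,0]

```text
clock: 18.15
position: [577.3, 146.4, 127.1]
ee_rot: [0.995, 0.101, 0.0, 0.0]
contact_force: [0.6, -0.2, 0.8]
gripper_width: 42.8
grasp_force: 0.0
```

```bash
python3 - <<'E'
from h import *
s=read_state();print({k:np.round(s[k],3) for k in("clock","position","contact_force","gripper_width","ee_rot","joints")})
d=grab("scene","pics/s5.png")
cv2.imwrite("pics/s5c.png",cv2.resize(cv2.imread("pics/s5.png")[240:350,200:320],None,fx=5,fy=5,interpolation=cv2.INTER_CUBIC))
# arc plan: knob rel. pin radius 62, from 192 to 103 deg in 5.6deg steps
a=np.radians(np.linspace(191.9,101.9,16)); p=62*np.c_[np.cos(a),np.sin(a)]; print(np.diff(p,axis=0).round(1).tolist())
E
```

```text
{'clock': np.float64(18.15), 'position': array([577.33 , 146.371, 127.148]), 'contact_force': array([ 0.584, -0.185,  0.76 ]), 'gripper_width': np.float64(42.835), 'ee_rot': array([0.995, 0.101, 0.   , 0.   ]), 'joints': array([ 0.52 ,  0.455, -0.235,  0.   , -0.881,  1.254])}
[[-1.0, 6.4], [-0.3, 6.5], [0.4, 6.5], [1.0, 6.4], [1.7, 6.3], [2.3, 6.1], [3.0, 5.8], [3.5, 5.4], [4.1, 5.0], [4.6, 4.6], [5.1, 4.1], [5.4, 3.5], [5.8, 2.9], [6.1, 2.3], [6.3, 1.7]]
```

View pics/s5c.png

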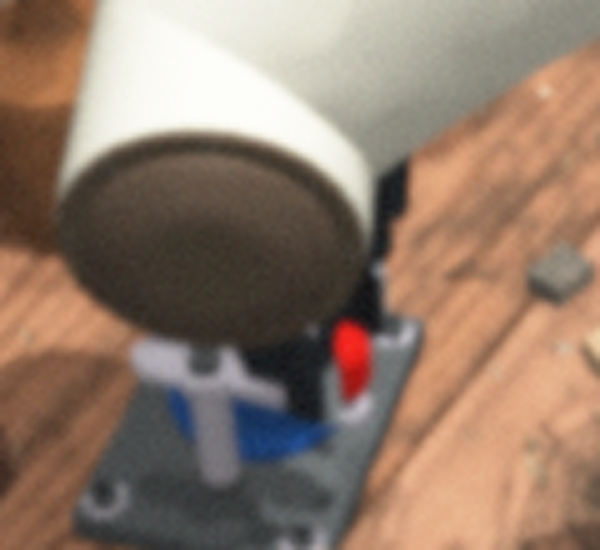

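The red knob sits between the fingers at (352,360). I'll narrow the gap and swing along the arc.

>>> play_rows:
  series:
    - [-2,0,0,0,0,0]
    - [-2,0,0,0,0,0]
    - [0,0,0,0,0,0]
    - [-1,6.4,0,0,0,-1]
    - [-0.3,6.5,0,0,0,-1]
    - [0.4,6.5,0,0,0,-1]
    - [1,6.4,0,0,0,-1]
    - [1.7,6.3,0,0,0,-1]
    - [2.3,6.1,0,0,0,-1]
    - [3,5.8,0,0,0,-1]
    - [0,0,0,0,0,0]
  gripper: 0.35

```text
clock: 19.12
position: [580.2, 190.9, 127.1]
ee_rot: [0.965, -0.262, -0.0, 0.0]
contact_force: [-0.3, -0.4, 0.5]
gripper_width: 30.1
grasp_force: 0.0
```

>>> play_rows:
  series:
    - [3.5,5.4,0,0,0,-1]
    - [4.1,5,0,0,0,-1]
    - [4.6,4.6,0,0,0,-1]
    - [5.1,4.1,0,0,0,-1]
    - [0,0,0,0,0,0]

```text
clock: 19.53
position: [597.7, 209.7, 126.8]
ee_rot: [0.89, -0.456, -0.0, -0.0]
contact_force: [0.5, 0.6, 0.5]
gripper_width: 30.1
grasp_force: 0.0
```

>>> play_rows:
  series:
    - [5.4,3.5,0,0,0,-1]
    - [5.8,2.9,0,0,0,-1]
    - [0,0,0,0,0,0]

```text
clock: 19.78
position: [608.9, 216.0, 126.8]
ee_rot: [0.838, -0.546, 0.0, -0.0]
contact_force: [0.5, 0.5, 0.1]
gripper_width: 29.8
grasp_force: 0.0
```

>>> play_rows:
  series:
    - [3,1.2,0,0,0,-0.5]
    - [3.1,1.1,0,0,0,-0.5]
    - [0,0,0,0,0,0]

```text
clock: 20.03
position: [614.6, 218.0, 126.8]
ee_rot: [0.808, -0.589, -0.0, -0.0]
contact_force: [-1.2, 1.0, -0.8]
gripper_width: 29.7
grasp_force: 0.3
```

>>> play_rows:
  series:
    - [3,1,0,0,0,-0.5]
    - [3,0.8,0,0,0,-0.5]
    - [0,0,0,0,0,0]

```text
clock: 20.28
position: [620.7, 219.7, 126.8]
ee_rot: [0.776, -0.63, -0.0, -0.0]
contact_force: [-0.6, 0.6, -0.3]
gripper_width: 29.8
grasp_force: 0.3
```

>>> play_rows:
  series:
    - [1.5,0.3,0,0,0,0]
    - [1.5,0.3,0,0,0,0]
    - [0,0,0,0,0,0]

```text
clock: 20.53
position: [623.7, 220.6, 126.8]
ee_rot: [0.776, -0.631, -0.0, -0.0]
contact_force: [-1.3, 1.2, 0.1]
gripper_width: 30.0
grasp_force: 0.7
```

>>> play_rows:
  series:
    - [1,0.1,0,0,0,0]
    - [0,0,0,0,0,0]

```text
clock: 20.7
position: [624.8, 220.7, 126.9]
ee_rot: [0.775, -0.631, -0.0, -0.0]
contact_force: [-2.1, 0.3, 0.3]
gripper_width: 29.6
grasp_force: 0.7
```

The latch is at its end stop, about 103° in world. I'll back off, lift and check.

>>> play_rows:
  series:
    - [-3.5,0,0,0,0,0]
    - [0,0,0,0,0,0]
    - [0,0,10,0,0,0]
    - [0,0,20,0,0,0]
    - [0,0,30,0,0,0]
    - [0,0,30,0,0,0]
    - [-20,0,10,0,0,0]
    - [-30,-30,0,0,0,0]
    - [-30,-30,0,0,0,0]
    - [-30,-30,0,0,0,0]
    - [-30,-30,0,0,0,0]
    - [-30,-30,0,0,0,0]
    - [-10,-10,0,0,0,0]
    - [0,0,0,0,0,0]
    - [0,0,0,0,0,0]

```text
clock: 21.95
position: [444.6, 63.1, 228.5]
ee_rot: [0.775, -0.632, 0.001, -0.002]
contact_force: [0.7, 0.1, 1.1]
gripper_width: 29.7
grasp_force: 0.0
```

```bash
python3 - <<'E'
from h import *
s=read_state();print({k:np.round(s[k],3) for k in("clock","position","contact_force")})
d=grab("scene","pics/s6.png");e=grab("top","pics/t6.png")
f=lambda i:cv2.resize(i,None,fx=5,fy=5,interpolation=cv2.INTER_CUBIC)
cv2.imwrite("pics/s6c.png",np.hstack([f(cv2.imread("pics/s6.png")[260:350,210:290]),f(cv2.imread("pics/t6.png")[165:255,155:235])]))
E
```

```text
{'clock': np.float64(21.95), 'position': array([444.553,  63.144, 228.474]), 'contact_force': array([0.653, 0.104, 1.077])}
```

View pics/s6c.png

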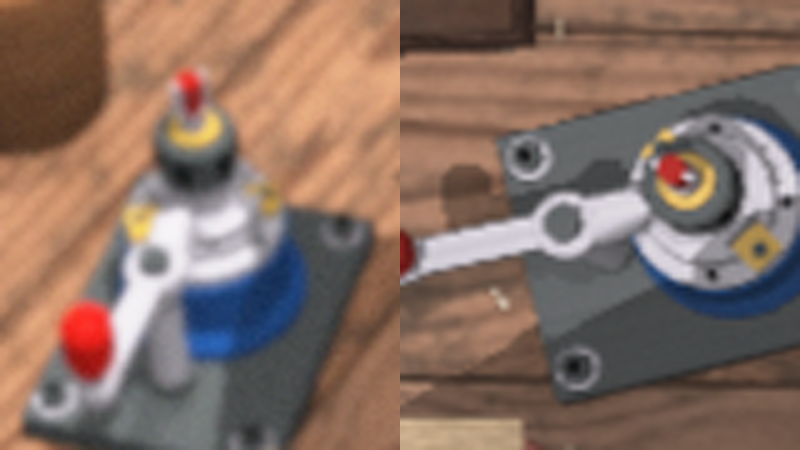

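The latch points straight at the chuck axis, with its nose over the flange at (640,205) in the top crop and the knob outward. The chuck is upright and home, and the arm is clear.

```bash
python3 -c "from bench import job_done; print(job_done())"
```

```text
the job is handed in; nothing more can be done
None
```

The red-cutter chuck is fully home in the stand with its slots over the keys, the latch is swung to its stop over the flange, the arm is clear, and I handed the job in at about 22 s; no verdict was returned.

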